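# Fold the ratchet easel flat

### The arm

A 6-joint arm with a two-finger parallel gripper is mounted at the origin on the work surface. World frame = base frame: x ahead of the robot, y to its left, z up, the work surface at z = 0. Lengths are in m, angles in rad, forces in N, time in s.
With the tool pointing down it reaches from about 0.425 to 1.125 m from the base axis. Payload 14.9 kg.
Tool frame: the origin (TCP) lies midway between the tips of the shut fingers; the grasp point (between the pads) lies 19 mm behind it (bot.pinch_z is the z of the grasp point in the tool frame, in m); z points along the fingers, y is the line along which they close (so a half turn about z gives the same grasp; the last joint's range is limited). The gripper opens to 91 mm and grips with 3 to 60 N. Pads are 32 mm wide; open, the fingers measure 118 mm over their backs; the gripper's body (76 mm by 178 mm) begins 60 mm behind the grasp point.
Start: joints at [-1.278, 0.379, 1.734, -0, 1.028, -0.033], TCP at [0.224, -0.663, 0.214] pointing down, gripper open.
Joint ranges: [-2.77, 2.77], [-0.74, 2.19], [0, 2.66], [-1.06, 4.2], [0.31, 2.87], [-3.08, 3.08]. Speed limits (rad/s): [1.89, 1.89, 2.39, 3.14, 3.14, 3.14].

### API

Orientations are given as a rotation vector (axis times angle).
In Python, from cell import telemetry, get_image, sign_off, bot gives the robot as it stands.
- The arm moves only by the shell command python3 -m pendant 'ROWS' [FORCE]. ROWS is JSON, a list of rows, each a list of 5 numbers: the closure, from 0 (fully open) to 1 (shut), then the shift along the tool's x, y, z scaled (see below), then the turn about the tool's z scaled (see below). In form: [[gripper, tx, ty, tz, roll], ...]. A call has 1 to 10 rows; each row is the pose to reach, as a shift and turn from the pose commanded when the call began, along the tool's axes at that moment, turning the shorter way round; what a row does not reach only later rows make up. The controller multiplies each number of a shift by 15 cm and each number of a turn by pi rad. A row lasts 1/8 s, in which the tool goes at most 62.5 mm and 10.7 degrees, less where a joint would pass 70% of its speed; a pose out of reach is approached as far as the arm can. A call with a number of a shift or a turn outside -1 to 1 is refused whole. A call with a gripper value outside its range is refused whole. The fingers move at their own pace and stop on an object; FORCE is the grip in N (left out, the last holds). Time passes only in rows, so rows that repeat a pose let the fingers close. It gives the time, the measured TCP pose, the force, the opening and the grip force at its end, in the units of the state.
- telemetry.observe(): the state, without advancing time (a new reading comes with each control period).
- get_image(name): name is "scene" or "side" or "wrist"; returns a dict with "image" (420x560x3 uint8, blue, green, red), "z_map" (420x560 float32, m along the optical axis (not along the pixel's ray), 0 where there is no reading), "fx", "fy", "cx", "cy" (pixels), "dist_coeffs" ([k1, k2, p1, p2, k3] as OpenCV has them; the pictures are not rectified), "camera_from_world" (4x4, takes a point from world to camera coordinates). Camera axes: x right, y down, z forward; pixel columns grow to the right and rows downward; lengths in m; the calibration is good to about 2 mm. A picture is of the moment at which its call begins.
- sign_off(): hands the job in; it is judged then, once.
The state is a dict: "clock": time; "q": joint angles; "qd": joint speeds; "tau": joint torques, N m; "ee_pos": TCP position; "tool_rot": TCP orientation; "ft_force": force on the tool from outside, world axes, zero at the start; "wrist_torque": the same for the moment, N m; "width": finger opening in m; "grasp_force": force on a finger pad.
Only numpy, scipy, OpenCV 4.12 (cv2) and the standard library are available. Lean on these libraries where they do the work, as an engineer would, in place of code of your own. Each camera call takes 0.05 s, during which the arm holds its last target. There are 200 camera calls.

### The job

Fold the sloping table easel flat: press down the thumb lever of the ratchet pawl at its side until it snaps over free, then push the board's raised edge down past the teeth until the board lies flat on its box. Only press and push with the fingertips: grasp or lift nothing, do not force the board against the engaged pawl, ease the board down rather than slam it, and leave the pawl free. Do not disturb the card stacks and other things standing around the easel.

Things in the scene. Friction and masses are not known exactly. Their poses are not given: they have to be found in the camera images.
- easel: table easel, fixed: wooden box 280 mm deep (its x) by 240 wide (its y) by 100 high, with a drawing board hinged on top. Origin on the table under the middle of the box; x points from the hinged front edge to the raised edge, y to the side with the ratchet, z up. The hinge line runs along y at x = -140, z = 100 mm
- board (a joint): slope of the board in rad: 0 = flat on the box, more = free edge higher (to 0.75). Board 295 mm from hinge to edge, 240 wide, 12.5 thick, 0.8 kg. Stiff hinge: stays where left; with the pawl free 4 to 8 N down at the edge lowers it. A toothed steel quadrant on its +y side (radius 140 mm about the hinge, a tooth each 0.064 rad) rests on the pawl, which stops it going down after at most one tooth
- board_edge (a point): point on the board's upper face, middle of its free (raised) edge: 275 mm from the hinge line, 20 mm inside the edge; the place to push down. With the board flat it is 112 mm above the table. Its x axis runs up the slope away from the hinge, its z is normal to the face
- pawl (a joint): angle of the ratchet pawl in rad: 0 = nose in the teeth (to 0.14 = nose riding on a tooth), 0.55 = thrown fully free, at its stop. An over-centre spring flips it at 0.29, so it stays free once pressed past there; pressing its lever takes about 5 N at first, then less. It turns on a shaft along the easel's y at x = 3, z = 71 mm
- thumb_pad (a point): middle of the rubber pad on top of the pawl's thumb lever, a steel paddle 34 mm wide (easel's y), 62 mm long, pointing away from the hinge, 60 mm outside the +y edge of the board. With the pawl in the teeth the pad is 44 mm in +x from the shaft and 95 mm above the table; pressed to the stop it goes down 27 mm, and 6 mm in +x
- stars_side: stack of die-cut star cards, 104 mm across, 36 mm high, on the pawl's side of the easel, towards the hinge. A bystander; origin at the centre of its underside
- stars_far: stack of die-cut star cards, 104 mm across, 28 mm high, beyond the board's raised edge. A bystander; origin at the centre of its underside
- stars_back: stack of die-cut star cards, 104 mm across, 42 mm high, behind the board's hinged edge. A bystander; origin at the centre of its underside
- glue_stick: upright glue stick, 31 mm in diameter, 100 mm high. A bystander; origin at the centre of its underside
- bead_jar: clear round jar with a white lid, 56 mm in diameter, 62 mm high. A bystander; origin at the centre of its underside
- pencil_cup: white cup of pencils, 70 mm in diameter, pencils up to 145 mm high. A bystander; origin at the centre of its underside
- tape_roll: roll of paper tape lying flat, 90 mm in diameter, 24 mm high. A bystander; origin at the centre of its underside
- stapler: desk stapler, 125 x 34 x 55 mm. A bystander; origin at the centre of its underside

How it is judged:
On the way, in this order (a step that is already met when the one before it is completed fails the run):
1. the pawl is pressed over and stands free of the teeth (value of joint pawl above 0.42 rad), for 0.2 s.
2. the board has been pushed down flat (value of joint board below 0.03 rad), for 0.2 s.
At the end, for the whole second after the job is handed in: The board lies flat on its box, at rest (slope under 0.03 rad, so its free edge is within 9 mm of home), and the pawl still stands free of the teeth (over 0.42 rad) (value of joint board below 0.03 rad and velocity of joint board between -0.05 and 0.05 rad/s and value of joint pawl above 0.42 rad); the robot touches nothing.
It fails at once if the board is forced (more than 45 N) against the engaged pawl (value of joint pawl below 0.2 rad and contact force between any of the fingers, the arm and board above 45 N).
It fails at once if the board is lifted (slope over 0.70 rad) (value of joint board above 0.7 rad).
It fails at once if the board is slammed down (faster than 1.5 rad/s) (velocity of joint board below -1.5 rad/s).
It fails at once if a bystander is moved more than 30 mm, lifted or knocked over (distance of any of stars_side, stars_far, stars_back, glue_stick, bead_jar, pencil_cup, tape_roll, stapler from where it was at the start of the episode above 0.03 m or angle between any of stars_side, stars_far, stars_back, glue_stick, bead_jar, pencil_cup, tape_roll, stapler's own z axis and vertical above 0.5 rad).
It also fails if it takes over 43 s, if anything falls off the work surface, if the arm or the gripper's body presses on something with over 40 N, if the wrist force passes 120 N, or if a joint passes its speed limit or range.

## Working session

There is one attempt and no reset: what is moved stays moved. The work goes in short steps, Python scripts to look and compute and a shell command to move; the robot and the scene stay as the last step left them, time stands still between calls to the robot, and variables do not carry over. Pictures are saved under pics/ and viewed, at most 10 in all, crops included, and the job is handed in when it is done.

```bash
mkdir -p pics; cat > h.py <<'E'
import cv2,numpy as np
from cell import telemetry,get_image,sign_off,bot
def snap(n,f):
    d=get_image(n); cv2.imwrite(f'pics/{f}.png',d['image']); np.savez(f'pics/{f}.npz',**d); return d
def pt(d,u,v,z=None):
    K=np.array([[d['fx'],0,d['cx']],[0,d['fy'],d['cy']],[0,0,1]],float)
    r=cv2.undistortPoints(np.array([[[u,v]]],float),K,np.array(d['dist_coeffs'],float))[0,0]
    if z is None:
        w=d['z_map'][int(v)-1:int(v)+2,int(u)-1:int(u)+2]; w=w[w>0]; z=np.median(w) if len(w) else np.nan
    T=np.linalg.inv(d['camera_from_world']); return (T@np.array([r[0]*z,r[1]*z,z,1]))[:3]
E
python3 - <<'E'
from h import *
a=snap('scene','s0');b=snap('side','d0')
s=telemetry.observe();print(s['clock'],s['ee_pos'],s['tool_rot'],s['ft_force'])
for d in(a,b):print(np.linalg.inv(d['camera_from_world'])[:3].round(2))
E
```

```text
0.1 [ 0.22393995 -0.66285039  0.21336836] [-3.09905245e+00 -5.09326896e-01  1.91057130e-04] [-1.00584542 -0.5320037  -0.36023292]
[[ 0.1   0.64 -0.76  1.29]
 [ 0.99 -0.08  0.07 -0.08]
 [-0.02 -0.76 -0.65  0.75]]
[[-0.98  0.16 -0.13  0.66]
 [ 0.21  0.73 -0.65  0.7 ]
 [-0.01 -0.66 -0.75  0.89]]
```

View pics/s0.png

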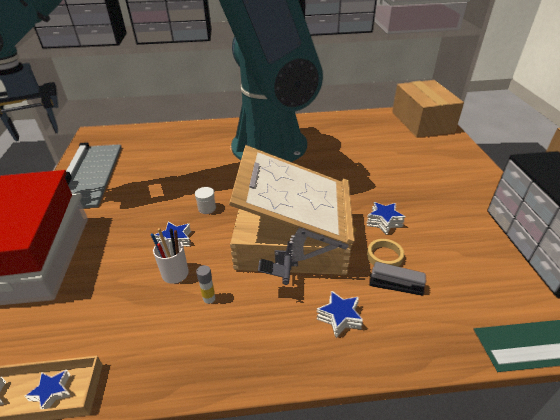

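View pics/d0.png

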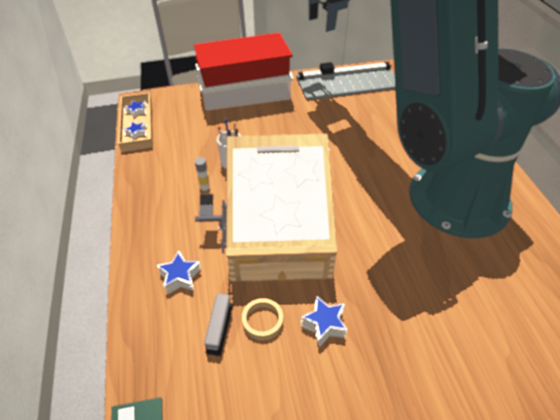

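The scene picture shows the easel in the middle, its raised edge to the left (world -y) at about (245,165). The pawl and thumb pad face the camera at about (270,267). The side view has the pad at about (207,206). I'll enlarge both.

```bash
python3 - <<'E'
from h import *
a=cv2.imread('pics/s0.png')[140:320,140:380]; b=cv2.imread('pics/d0.png')[120:300,150:350]
cv2.imwrite('pics/c0.png',cv2.resize(a,None,fx=3.3,fy=3.3,interpolation=2)[:600,:800])
cv2.imwrite('pics/c1.png',cv2.resize(b,None,fx=3.3,fy=3.3,interpolation=2)[:600,:800])
a=np.load('pics/s0.npz');b=np.load('pics/d0.npz')
for n,d,P in(('s',a,[(268,268),(262,268),(275,266),(247,153),(235,204),(346,236),(347,183),(290,195),(240,180),(205,272),(206,190),(160,240),(172,250)]),('d',b,[(207,198),(207,206),(208,213),(232,142),(325,140),(232,240),(328,240),(280,180),(201,165),(225,130)])):
    for p in P: print(n,p,pt(d,*p).round(4))
E
```

```text
s (268, 268) [ 0.6942 -0.0568  0.0943]
s (262, 268) [ 0.6955 -0.07    0.0974]
s (275, 266) [ 0.6817 -0.0403  0.0852]
s (247, 153) [ 0.4148 -0.0824  0.2221]
s (235, 204) [ 0.6138 -0.1169  0.2176]
s (346, 236) [0.6429 0.1281 0.1222]
s (347, 183) [0.4438 0.1773 0.1257]
s (290, 195) [0.5401 0.0116 0.174 ]
s (240, 180) [ 0.5319 -0.1035  0.2223]
s (205, 272) [ 0.6947 -0.1942  0.1002]
s (206, 190) [ 0.3388 -0.2103  0.0623]
s (160, 240) [ 0.4843 -0.3347  0.0135]
s (172, 250) [ 0.619  -0.2723  0.102 ]
d (207, 198) [ 0.6832 -0.0611  0.0952]
d (207, 206) [ 0.6863 -0.0422  0.0868]
d (208, 213) [ 0.6865 -0.0229  0.0821]
d (232, 142) [ 0.6031 -0.1112  0.2185]
d (325, 140) [ 0.3863 -0.0703  0.2184]
d (232, 240) [0.6422 0.1068 0.1263]
d (328, 240) [0.4362 0.1494 0.1228]
d (280, 180) [0.5114 0.0012 0.1806]
d (201, 165) [ 0.6862 -0.1834  0.0968]
d (225, 130) [ 0.5967 -0.4421  0.    ]
```

View pics/c0.png

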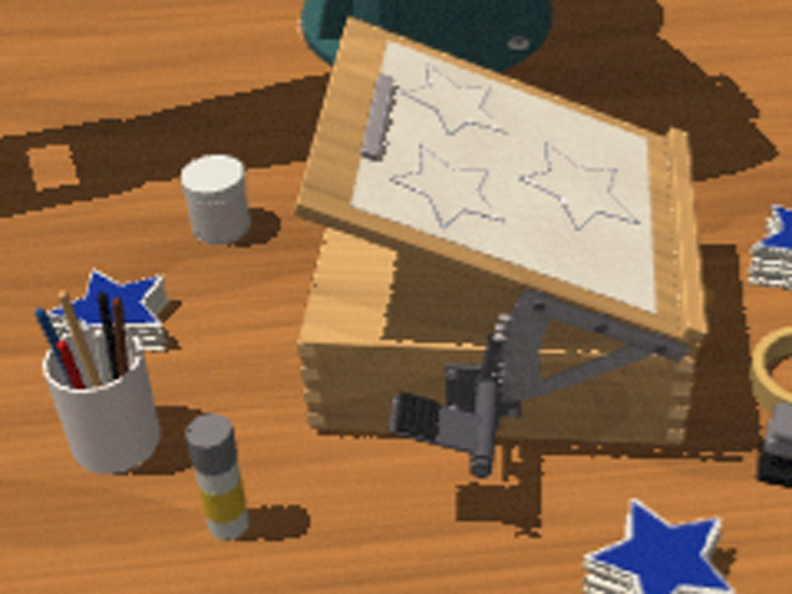

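View pics/c1.png

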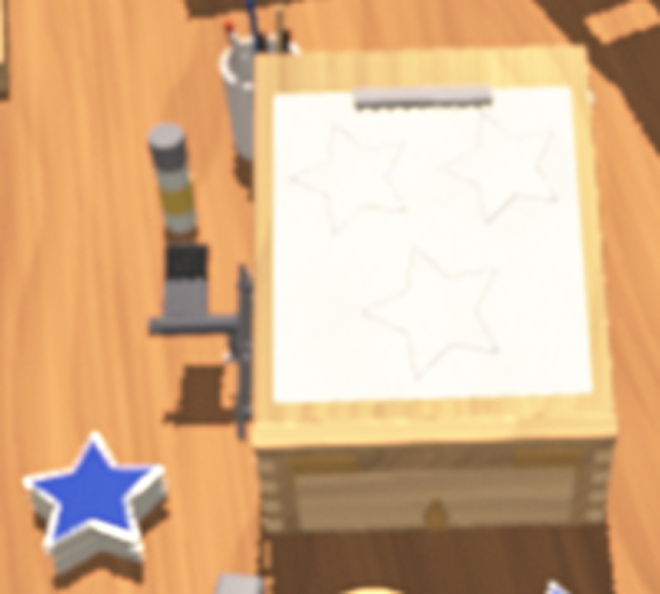

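The crops put the pad centre at scene (266,265) and side (207,199), so at about (0.687,-0.060,0.095). That matches the expected pad height of 95 mm. The easel's yaw gives its y axis at -11.2° and its origin at about (0.520,0.021). The board slope is about 0.38, and the glue stick is about 130 mm from the pad, so it is clear. First I rise, shut the fingers and align the tool axes with the easel.

```bash
python3 -m pendant '[[1,0,0,-0.25,0.06],[1,0,0,-0.5,0.11],[1,0,0,-0.5,0.166],[1,0,0,-0.5,0.166]]' 20
python3 -m pendant '[[1,0.17,-0.33,0,0],[1,0.34,-0.67,0,0],[1,0.5,-1,0,0],[1,0.5,-1,0,0]]'
python3 -m pendant '[[1,0.17,-0.33,0,0],[1,0.34,-0.67,0,0],[1,0.5,-1,0,0],[1,0.5,-1,0,0]]'
python3 -m pendant '[[1,0.17,-0.33,0,0],[1,0.34,-0.67,0,0],[1,0.5,-1,0,0],[1,0.5,-1,0,0]]'
```

```text
clock: 0.6
ee_pos: [0.224, -0.663, 0.2888]
tool_rot: [-3.126, 0.305, 0.0]
ft_force: [-0.2, -0.9, 0.5]
width: 0.0541
grasp_force: 0.0
clock: 1.1
ee_pos: [0.3282, -0.5279, 0.2882]
tool_rot: [-3.126, 0.295, 0.001]
ft_force: [-0.0, 0.0, 0.0]
width: 0.014
grasp_force: 0.0
clock: 1.6
ee_pos: [0.4306, -0.3963, 0.2884]
tool_rot: [-3.127, 0.297, 0.001]
ft_force: [0.7, 0.1, 1.2]
width: 0.0004
grasp_force: 0.0
clock: 2.1
ee_pos: [0.5334, -0.2644, 0.2884]
tool_rot: [-3.127, 0.299, 0.001]
ft_force: [0.2, 0.0, 0.2]
width: 0.0003
grasp_force: 0.0
```

```bash
python3 -m pendant '[[1,0.17,-0.33,0,0],[1,0.34,-0.67,0,0],[1,0.5,-1,0,0],[1,0.5,-1,0,0]]'
python3 -m pendant '[[1,0.12,-0.25,0,0],[1,0.24,-0.5,0,0],[1,0.24,-0.52,0.2,0],[1,0.24,-0.52,0.5,0],[1,0.24,-0.52,0.8,0],[1,0.24,-0.52,0.8,0]]'
python3 - <<'E'
from h import *
s=telemetry.observe();print(s['ee_pos'],s['tool_rot'])
a=snap('scene','s1');b=snap('side','d1')
c=np.hstack([cv2.resize(a['image'][180:310,200:330],(400,400),interpolation=2),cv2.resize(b['image'][130:260,140:270],(400,400),interpolation=2)])
cv2.imwrite('pics/c2.png',c)
E
```

```text
clock: 2.6
ee_pos: [0.6361, -0.1324, 0.2883]
tool_rot: [-3.127, 0.301, 0.001]
ft_force: [-0.0, 0.2, -0.5]
width: 0.0001
grasp_force: 0.0
clock: 3.35
ee_pos: [0.6829, -0.0654, 0.1655]
tool_rot: [3.126, -0.307, -0.01]
ft_force: [0.1, -0.6, 0.5]
width: 0.0007
grasp_force: 0.0
[ 0.68290134 -0.06536317  0.16550089] [ 3.12644345 -0.30731872 -0.01001584]
```

View pics/c2.png

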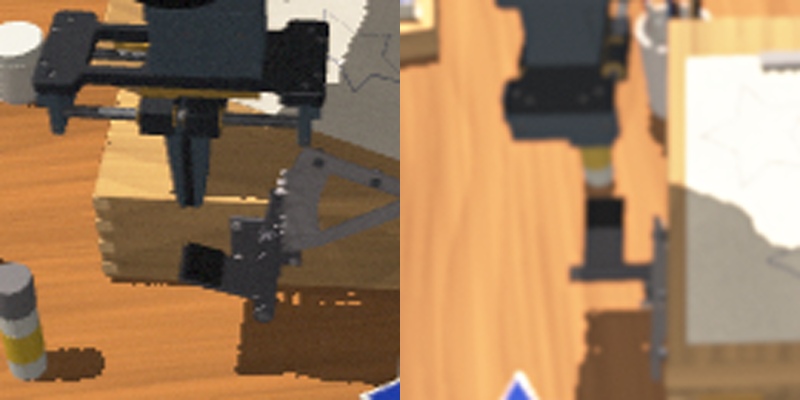

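The fingertip at (190,205) hangs over the pad at (203,265), and the side view shows it in line with the paddle. Next I press the pad down slowly.

```bash
python3 -m pendant '[[1,0.02,-0.02,0.2,0],[1,0.02,-0.02,0.4,0],[1,0.02,-0.02,0.46,0],[1,0.02,-0.01,0.5,0],[1,0.02,-0.01,0.54,0],[1,0.02,0,0.58,0],[1,0.02,0,0.62,0],[1,0.02,0,0.65,0],[1,0.02,0,0.65,0]]'
python3 - <<'E'
from h import *
a=snap('scene','s2');b=snap('side','d2')
c=np.hstack([cv2.resize(a['image'][180:310,200:330],(400,400),interpolation=2),cv2.resize(b['image'][130:260,140:270],(400,400),interpolation=2)])
cv2.imwrite('pics/c3.png',c)
E
```

```text
clock: 4.58
ee_pos: [0.6883, -0.0639, 0.0712]
tool_rot: [-3.126, 0.307, 0.001]
ft_force: [0.1, -0.5, 0.3]
width: 0.0002
grasp_force: 0.2
```

View pics/c3.png

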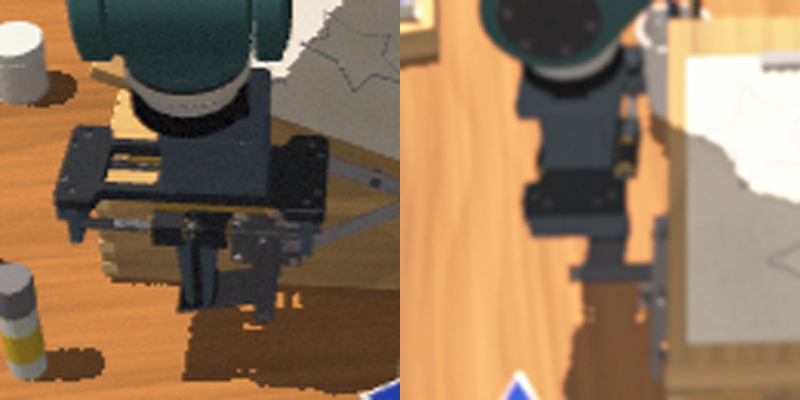

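The fingertip is down at (190,305), the paddle dropped with it and the force is about zero, so the pawl seems to have snapped over. I'll press slightly more to feel the stop, then rise and look.

```bash
python3 -m pendant '[[1,0,0,0.02,0],[1,0,0,0.035,0],[1,0,0,0.035,0]]'
python3 -m pendant '[[1,0,0,-0.3,0],[1,0,0,-0.6,0],[1,0,0,-1,0],[1,0,0,-1,0]]'
python3 -m pendant '[[1,0,0.15,-0.5,0],[1,-0.3,0.3,-0.5,0],[1,-0.6,0.4,-0.5,0],[1,-1,0.4,-0.5,0],[1,-1,0.4,-0.5,0]]'
python3 - <<'E'
from h import *
a=snap('scene','s3');b=snap('side','d3')
c=np.hstack([cv2.resize(a['image'][120:310,190:380],(400,400),interpolation=2),cv2.resize(b['image'][110:280,180:350],(400,400),interpolation=2)])
cv2.imwrite('pics/c4.png',c)
for p in((264,272),(268,272),(268,276)):print(pt(a,*p).round(4))
E
```

```text
clock: 5.05
ee_pos: [0.6889, -0.064, 0.0695]
tool_rot: [-3.126, 0.307, 0.0]
ft_force: [-19.2, 3.4, 44.9]
width: 0.0007
grasp_force: 21.7
clock: 5.55
ee_pos: [0.691, -0.0643, 0.2214]
tool_rot: [3.126, -0.307, 0.012]
ft_force: [0.3, -1.0, 0.2]
width: 0.0006
grasp_force: 0.0
clock: 6.18
ee_pos: [0.5262, -0.0932, 0.2901]
tool_rot: [-3.126, 0.307, 0.003]
ft_force: [-0.4, -0.7, -0.6]
width: 0.0002
grasp_force: 0.0
[ 0.6821 -0.0658  0.0689]
[ 0.685  -0.0569  0.0709]
[ 0.6974 -0.0579  0.0715]
```

View pics/c4.png

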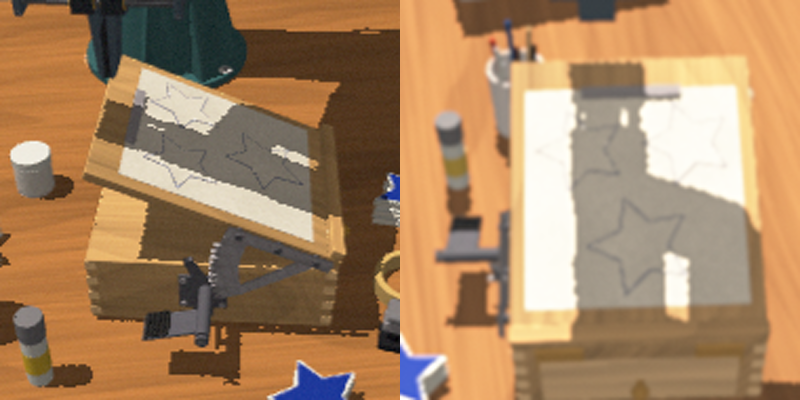

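The paddle is now lower at (175,323), with the pad at z about 0.070, so the pawl stands at its stop. The board has not moved (edge at crop (85,180)). Now I ease the edge down, following its arc.

```bash
python3 -m pendant '[[1,-0.1,0,0.25,0],[1,-0.1,0,0.42,0],[1,-0.1,0.01,0.49,0],[1,-0.1,0.02,0.54,0],[1,-0.1,0.04,0.6,0],[1,-0.1,0.05,0.65,0],[1,-0.1,0.07,0.7,0],[1,-0.1,0.08,0.75,0],[1,-0.1,0.1,0.8,0]]'
```

```text
clock: 7.4
ee_pos: [0.5133, -0.1058, 0.1716]
tool_rot: [-3.126, 0.307, -0.003]
ft_force: [2.4, 4.2, 4.2]
width: 0.0004
grasp_force: 2.3
```

The push force is about 5 N, as expected for a free pawl. Continuing down.

```bash
python3 -m pendant '[[1,0,0.01,0.06,0],[1,0,0.02,0.12,0],[1,0,0.03,0.18,0],[1,0,0.04,0.24,0],[1,0,0.05,0.3,0],[1,0,0.055,0.34,0],[1,0,0.06,0.37,0],[1,0,0.06,0.39,0],[1,0,0.06,0.39,0]]'
```

```text
clock: 8.52
ee_pos: [0.5102, -0.1145, 0.1127]
tool_rot: [3.126, -0.307, -0.0]
ft_force: [1.4, -0.5, 5.1]
width: 0.0007
grasp_force: 2.1
```

```bash
python3 -m pendant '[[1,0,0,0.007,0],[1,0,0,0.014,0],[1,0,0,0.014,0],[1,0,0,0.014,0]]'
python3 -m pendant '[[1,0,0,-0.2,0],[1,0,0,-0.5,0],[1,0,0,-0.9,0],[1,0,0,-1,0]]'
python3 -m pendant '[[1,0,0.5,-0.2,0],[1,0,1,-0.2,0],[1,0,1,-0.2,0],[1,0,1,-0.2,0]]'
python3 - <<'E'
from h import *
a=snap('scene','s4');b=snap('side','d4')
c=np.hstack([cv2.resize(a['image'][120:310,190:380],(400,400),interpolation=2),cv2.resize(b['image'][110:280,180:350],(400,400),interpolation=2)])
cv2.imwrite('pics/c5.png',c)
for p in((264,272),(268,272)):print(pt(a,*p).round(4))
for x in(.44,.56,.6):
  for y in(-.11,.0,.1):
    q=a['camera_from_world']@[x,y,.112,1]
    K=np.array([[a['fx'],0,a['cx']],[0,a['fy'],a['cy']],[0,0,1]],float)
    u=cv2.projectPoints(q[None,:3],np.zeros(3),np.zeros(3),K,np.array(a['dist_coeffs'],float))[0].ravel();print(u.round(),pt(a,*u.round()).round(4))
E
```

```text
clock: 9.02
ee_pos: [0.5104, -0.1145, 0.1124]
tool_rot: [3.126, -0.306, -0.001]
ft_force: [-12.5, 3.4, 40.8]
width: 0.0006
grasp_force: 20.3
clock: 9.52
ee_pos: [0.511, -0.1147, 0.2638]
tool_rot: [3.126, -0.307, 0.006]
ft_force: [-0.1, 0.7, -0.3]
width: -0.0001
grasp_force: 0.0
clock: 10.02
ee_pos: [0.4799, -0.2628, 0.2894]
tool_rot: [-3.126, 0.311, 0.003]
ft_force: [1.0, 0.1, -0.6]
width: 0.0002
grasp_force: 0.0
[ 0.6826 -0.0659  0.0694]
[ 0.6859 -0.0569  0.0719]
[240. 195.] [ 0.4441 -0.11    0.1136]
[281. 191.] [ 4.402e-01 -3.000e-04  1.134e-01]
[318. 189.] [0.4439 0.0993 0.1133]
[241. 224.] [ 0.5605 -0.1109  0.113 ]
[286. 220.] [ 0.5609 -0.0009  0.1143]
[327. 217.] [0.5608 0.1007 0.1131]
[242. 235.] [ 0.5994 -0.1098  0.1123]
[288. 231.] [ 0.6    -0.0007  0.1134]
[330. 228.] [0.6024 0.0997 0.1139]
```

View pics/c5.png

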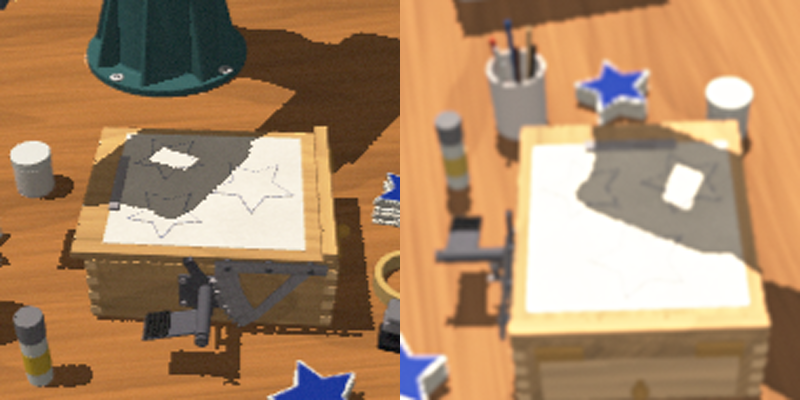

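The board lies flat: its face is at z about 0.113 all over, with its edge at crop (75,250). The pawl paddle is still down at (175,323), the bystanders are in place, and the arm is clear of everything.

```bash
python3 -c "from cell import sign_off; print(sign_off())"
```

```text
the job is handed in; nothing more can be done
None
```

I pressed the pawl over to its free stop, eased the board down flat on its box, and handed the job in after about 10 s on the robot's clock; in the last pictures the pawl stood free, the bystanders in view looked unmoved and the arm was clear, but the sign-off gave no verdict.

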